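Set the carousel drive's speed dial under its guard

TASK

Set the tube carousel's drive speed: swing the clear guard of the console fully back so that it stays open, turn the black dial until its white pointer stands at the red limit tab (do not shift the tab), then close the guard over the dial again. Leave the other things on the bench where they are.

Things in the scene. Friction and masses are not known exactly. Their poses are not given: they have to be found in the camera images.
- console: Fixed drive console, a wedge 124 deep (x), 300 wide (y), 30 high in front, 115 at the back. Origin: centre of its underside; x to its back, y to its left, z up. Its top panel faces the robot, sloping up to the back at 0.60 rad (34 deg); normal (-0.565, 0, 0.825) in this frame. Dial and guard stand at y = +45 mm, a dark screen (not used) on the right. Its yaw varies.
- dial (a joint): Angle of the dial, rad, 0 to 5.08, growing clockwise as seen looking at the panel. Pointer at 7 o'clock for 0, at 12 o'clock near 2.54, at 5 o'clock for 5.08. It starts low; stays where it is left (friction 0.03 N m).
- tab (a joint): Angle of the red limit tab on the same scale: the dial is set when joint dial equals joint tab. Different each time, clockwise of where the dial starts. The tab slides stiffly (0.15 N m) and must stay put.
- guard (a joint): Angle of the clear guard, rad: 0 closed on the panel, 2.1 fully back against its stop (interior then faces the robot). Balance point near 1.75 rad: let go below 1.6 it falls shut, beyond 1.9 it falls back to its stop and stays there. Soft damped hinge, guard about 140 g.
- guard_hinge (a point): Middle of the guard's hinge axis, at the panel's upper edge; the axis is the console's y axis. The guard is a clear box-shaped hood 150 long, 150 wide, 57 deep, white along its edges.
- guard_lug (a point): Centre of the guard's orange lifting lug: a disc 22 in diameter, 16 thick, its axis along the hinge axis (pinch its two flat faces, fingers closing along the console's y), on a tongue 14 wide, 26 mm out from the middle of the guard's front edge, 184 mm from the hinge axis. Guard closed: nearest the robot, 61 mm above the bench; fully back: on top, 294 mm up.
- dial_grip (a point): On the dial's axis, at the height to grip, 30 mm above the panel. The dial: black disc 48 in diameter with a straight black bar grip across its middle, 44 long, 14 wide, its top 42 mm above the panel. A white line runs on the half of the bar that is the pointer. Site z axis is the panel normal.
- dial_tip (a point): The point, 40 mm from the dial's axis and 8 mm above the panel, at which the dial's pointer aims; the bar grip lies along the line from the axis to it.
- tab_tip (a point): Inner end of the red tab, 40 mm from the dial's axis and 8 mm above the panel; the dial is set when dial_tip meets it. The tab is a red block 12 by 7, 6 mm high over the panel, on a black ring round the scale.
- tube_a: Bystander: upright clear tube stub with black stopper, 30 diameter, 91 high, origin under its centre. Leave alone.
- tube_b: Bystander: the same, 76 high. Leave alone.
- beaker: Bystander: glass beaker, 68 diameter, 85 high, origin under its centre. Leave alone.
- jar: Bystander: amber jar with black cap, 60 diameter, 75 high, origin under its centre. Leave alone.
- driver: Bystander: blue screwdriver 160 long, lying on the bench. Leave alone.
- fitting: Bystander: black tee-shaped push fitting, 45 by 45 by 18. Leave alone.
- segment: Bystander: white moulded ring segment, 30 by 100 by 22. Leave alone.

How it is judged:
On the way, in this order (a step that is already met when the one before it is completed fails the run):
1. the guard is swung fully back (value of joint guard above 1.95 rad), for 0.2 s.
2. with the guard back, the dial's pointer is set at the red tab (distance between dial_tip and tab_tip below 0.0048 m and value of joint guard above 1.9 rad), for 0.3 s.
At the end, for the whole second after the job is handed in: The dial's pointer is within 7 degrees (0.12 rad) of the red tab, the guard is closed (within 0.06 rad of its seat) and everything is at rest (distance between dial_tip and tab_tip below 0.0048 m and value of joint guard below 0.06 rad and velocity of joint each of dial, guard below 0.05 rad/s and velocity of joint guard above -0.05 rad/s); the robot touches nothing.
It fails at once if the red tab is shifted more than 4 mm (distance of tab_tip from where it was at the start of the episode above 0.004 m).
It fails at once if a bystander is pushed more than 25 mm (distance of any of tube_a, tube_b, beaker, jar, driver, fitting, segment from where it was at the start of the episode above 0.025 m).
It also fails if it takes over 72 s, if anything falls off the work surface, if the arm or the gripper's body presses on something with over 40 N, if the wrist force passes 120 N, or if a joint passes its speed limit or range.

ROBOT

A 6-joint arm with a two-finger parallel gripper is mounted at the origin on the work surface. World frame = base frame: x ahead of the robot, y to its left, z up, the work surface at z = 0. Lengths are in m, angles in rad, forces in N, time in s.
With the tool pointing down it reaches from about 0.35 to 0.775 m from the base axis. Payload 5.5 kg.
Tool frame: the origin (TCP) lies at the very end of the fingers, on their centre line; the grasp point (between the pads) lies env.grasp_offset behind it (env.grasp_offset is the distance from the TCP to the grasp point, in m); x points along the fingers, y is the direction in which the jaws open and shut, and the axes are right-handed (so a half turn about x gives the same grasp; the last joint's range is limited). The gripper opens to 85 mm and grips with 20 to 120 N. Pads are 22 mm wide; open, the fingers measure 114 mm over their backs; the gripper's body (76 mm by 85 mm) begins 54 mm behind the grasp point. The pads swing forward as they close: fully open they stand 13 mm farther back than shut.
Start: joints at [1.122, 0.313, 0.046, 1.304, 0, 1.431], TCP at [0.175, 0.548, 0.231] pointing down, gripper open.
Joint ranges: [-2.76, 2.76], [-0.86, 1.69], [-1.03, 1.26], [-2.2, 2.34], [-1.47, 1.5], [-3.14, 3.14]. Speed limits (rad/s): [2.57, 2.57, 3.14, 3.14, 3.14, 3.14].

INTERFACE

Orientations are given as a unit quaternion [w, x, y, z].
In Python, from workcell import get_state, viewer, job, env gives the robot as it stands.
- The arm moves only by the tool send_rows, never from a script. Its argument "plan" is a list of rows, each a list of 6 numbers: the shift along the tool's x, y, z in mm, then the turn, a rotation vector about the tool's x, y, z in degrees. A call has exactly 10 rows; each row is the pose to reach, as a shift and turn from the pose commanded when the call began, along the tool's axes at that moment; what a row does not reach only later rows make up. A row lasts 1/8 s, in which the tool goes at most 62.5 mm and 10.7 degrees, less where a joint would pass 70% of its speed; a pose out of reach is approached as far as the arm can. A call with a gripper value outside its range is refused whole. "claw" is the finger opening in mm, from 0 to 85.4, set as the call begins (left out, the last holds). The fingers move at their own pace and stop on an object; "newtons" is the grip in N (left out, the last holds). Time passes only in rows, so rows that repeat a pose let the fingers close, or fill a call up. It gives the time, the measured TCP pose, the force and the opening at its end, in the units of the state.
- get_state(): the state, without advancing time (a new reading comes with each control period).
- viewer.read_camera(name): name is "side" or "top" or "wrist"; returns a dict with "frame" (384x512x3 uint8, blue, green, red), "mtx" (3x3 intrinsics, pixels), "rvec" (rotation vector, rad) and "tvec" (3), from world to camera coordinates, as OpenCV has them. Camera axes: x right, y down, z forward; pixel columns grow to the right and rows downward; lengths in m; the calibration is good to about 2 mm. A picture is of the moment at which its call begins. There is no depth.
- job.hand_in(): hands the job in, once; it reports no verdict.
The state is a dict: "clock": time; "joint_pos": joint angles; "qvel": joint speeds; "tau": joint torques, N m; "tcp_pos": TCP position; "orientation": TCP orientation; "wrist_force": force on the tool from outside, world axes, zero at the start; "ft_torque": the same for the moment, N m; "finger_gap": finger opening in m.
Only numpy, scipy, OpenCV 4.12 (cv2) and the standard library are available. Lean on these libraries where they do the work, as an engineer would, in place of code of your own. Each camera call takes 0.05 s, during which the arm holds its last target.

## Working session

There is one attempt and no reset: what is moved stays moved. The work goes in short steps, Python scripts to look and compute and a tool call to move; the robot and the scene stay as the last step left them, time stands still between calls to the robot, and variables do not carry over. Pictures are saved under pics/ and viewed, and the job is handed in when it is done.

Besides the shell and the picture viewer there is one more tool, called after ">>>" by a JSON object that holds its "fn" and its "kwargs". send_rows: Moves the arm, as the interface text tells. Its arguments: {"type":"object","properties":{"plan":{"type":"array"},"claw":{"type":"number"},"newtons":{"type":"number"}},"required":["plan"]}

```bash
ls; mkdir -p pics; python3 - <<'E'
from workcell import get_state, viewer, job, env
import cv2
s=get_state();print(s,env.grasp_offset)
for n in("side","top","wrist"):
    c=viewer.read_camera(n);cv2.imwrite(f"pics/a_{n}.png",c["frame"]);print(n,c["mtx"].tolist(),c["rvec"],c["tvec"])
E
```

```text
pics
{'clock': 0.0, 'joint_pos': array([ 1.12236659e+00,  3.14039345e-01,  4.49764270e-02,  1.30359005e+00,
       -4.67508989e-05,  1.43123183e+00]), 'qvel': array([ 0.00083193, -0.00092668,  0.00118425, -0.00051191,  0.00011759,
        0.00015594]), 'tau': array([-1.55474885e-03, -4.80628502e+01,  2.98531383e+01,  1.92296872e-02,
       -3.22806791e-04, -2.36279092e-06]), 'tcp_pos': array([0.17456716, 0.54732538, 0.23038567]), 'orientation': array([ 0.69851678,  0.1081337 ,  0.69886558, -0.1093998 ]), 'wrist_force': array([ 0.23971017,  0.75373684, -0.50110294]), 'ft_torque': array([-0.01492262,  0.03744937,  0.01570177]), 'finger_gap': 0.08564420652435002} 0.0187
side [[457.832034463281, 0.0, 248.54437243334084], [0.0, 457.832034463281, 181.9519451724417], [0.0, 0.0, 1.0]] [ 2.06997737 -0.62941469  0.33580099] [-0.43062182  0.25255798  1.11524685]
top [[465.52702489316897, 0.0, 254.69601821680556], [0.0, 465.52702489316897, 191.01212429280326], [0.0, 0.0, 1.0]] [ 2.15294803 -2.17404267  0.12534263] [0.04538072 0.54009688 1.27487227]
wrist [[292.3272538505435, 0.0, 257.4411988169816], [0.0, 292.3272538505435, 190.65718181096807], [0.0, 0.0, 1.0]] [-2.35326806 -1.72066042 -0.2311297 ] [-0.57490514 -0.03471785  0.37889689]
```

View pics/a_side.png

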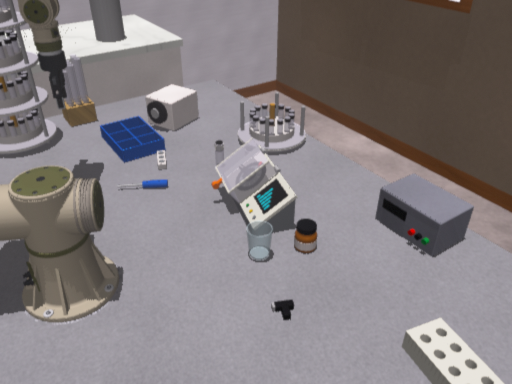

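View pics/a_top.png

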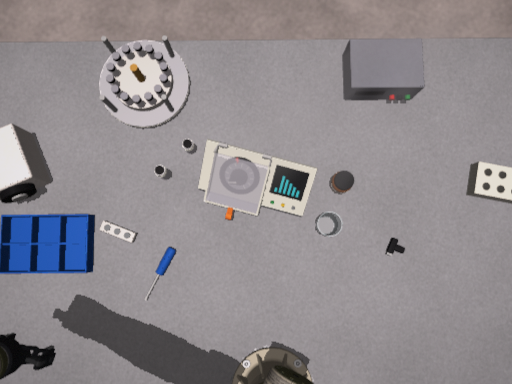

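View pics/a_wrist.png

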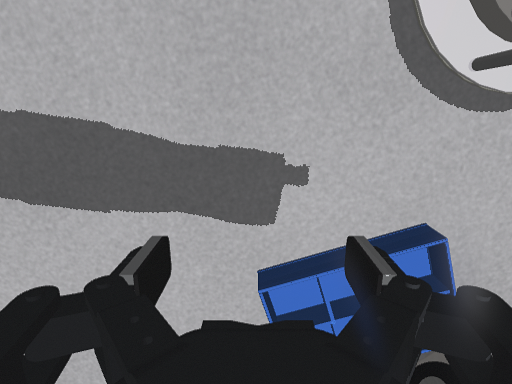

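The console sits around top px (258,178) and side px (255,190), with the orange lug at top (230,213) and side (217,183). I'll zoom in on both.

```bash
python3 - <<'E'
import cv2
a=cv2.imread("pics/a_top.png")[125:230,190:330];cv2.imwrite("pics/b_top.png",cv2.resize(a,None,fx=5.5,fy=5.5,interpolation=cv2.INTER_CUBIC))
a=cv2.imread("pics/a_side.png")[130:240,195:315];cv2.imwrite("pics/b_side.png",cv2.resize(a,None,fx=5,fy=5,interpolation=cv2.INTER_CUBIC))
E
```

```text
(no output)
```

View pics/b_top.png

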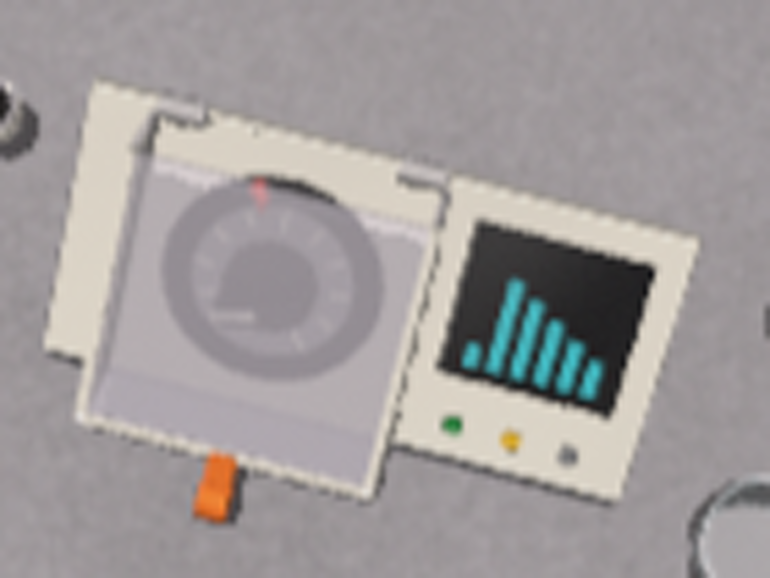

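View pics/b_side.png

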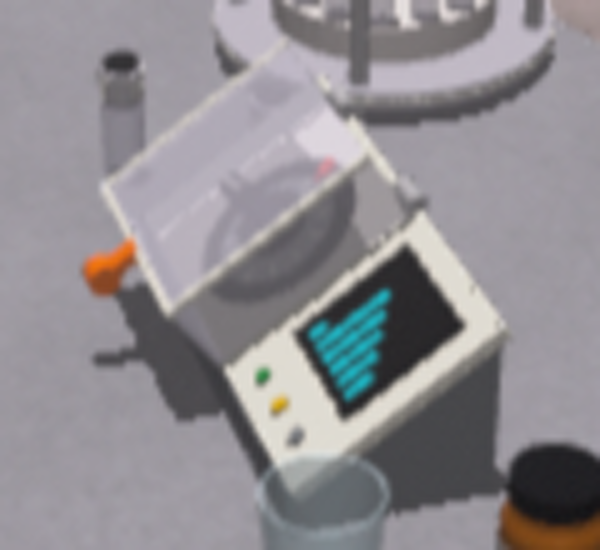

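```bash
cat > h.py <<'E'
import numpy as np,cv2
from scipy.optimize import least_squares
from scipy.spatial.transform import Rotation as R
def proj(c,P):
    return cv2.projectPoints(np.asarray(P,float).reshape(-1,3),c["rvec"],c["tvec"],c["mtx"],None)[0].reshape(-1,2)
def up(crop,f,uv): return (np.asarray(uv,float)+.5)/f-.5+np.array(crop)
def wc(p,P): # console->world, m
    c,s=np.cos(p[2]),np.sin(p[2]); P=np.asarray(P,float).reshape(-1,3)
    return P@np.array([[c,s,0],[-s,c,0],[0,0,1]])+[p[0],p[1],0]
E
cat > fit.py <<'E'
from h import *
from workcell import viewer
T=viewer.read_camera("top");S=viewer.read_camera("side")
lug=[62-184*np.cos(.297),45,61]
Pt=np.array([[62,150,115],[62,-150,115],[-62,-150,30],[-62,150,30],lug])/1e3
ut=up((190,125),5.5,[(97,82),(698,240),(616,500),(45,350),(214,503)])
Ps=np.array([[62,-150,115],[-62,-150,30],lug])/1e3
us=up((195,130),5,[(505,330),(297,500),(103,273)])
f=lambda p:np.r_[(proj(T,wc(p,Pt))-ut).ravel(),(proj(S,wc(p,Ps))-us).ravel()]
r=least_squares(f,[.5,0,-.2],loss='soft_l1');print(r.x,np.round(f(r.x).reshape(-1,2),1))
E
python3 fit.py
```

```text
[ 0.56951858  0.03739538 -0.26869777] [[-0.2  0.3]
 [ 0.1  0.1]
 [ 0.3  0.2]
 [ 0.5  0.2]
 [ 0.4 -0.9]
 [ 0.2 -1.8]
 [-1.6 -2. ]
 [ 0.1  0.4]]
```

```bash
python3 - <<'E'
from h import *
from workcell import get_state,env
print([a for a in dir(env) if a[0]!='_'])
s=get_state();q=s["orientation"];M=R.from_quat(np.r_[q[1:],q[0]]).as_matrix();print(M.round(3),s["clock"])
p=[.5695,.0374,-.2687]
for n,P in dict(lug0=[-.114,.045,.061],lug1=[.104,.045,.294],hinge=[.062,.045,.115]).items():print(n,wc(p,P))
# radial/tangent comps of tool axes
a=s["joint_pos"][0];e=np.array([[np.cos(a),np.sin(a),0],[-np.sin(a),np.cos(a),0],[0,0,1]]);print((e@M).round(3))
E
```

```text
['MotionError', 'grasp_offset']
[[-0.     0.304  0.953]
 [-0.001  0.953 -0.304]
 [-1.    -0.001 -0.   ]] 0.25
lug0 [[0.4715372  0.11104978 0.061     ]]
lug1 [[0.68171467 0.05317551 0.294     ]]
hinge [[0.64122177 0.0643256  0.115     ]]
[[-0.001  0.99   0.139]
 [-0.     0.139 -0.99 ]
 [-1.    -0.001 -0.   ]]
```

```bash
cat >> h.py <<'E'
CP=[.5695,.0374,-.2687]
G=.0187
def Rc(p=CP): return R.from_euler('z',p[2]).as_matrix()
def ori(phi,roll=0,p=CP,psi=0):
    "tool: x forward/down by phi deg in console frame, y = console y, rolled about x by roll deg"
    f=np.radians(phi); x=np.array([np.cos(f),0,-np.sin(f)]);y=np.array([0,1,0.]);z=np.cross(x,y)
    return R.from_matrix(Rc(p)@np.c_[x,y,z])*R.from_euler('x',roll,degrees=True)
def cur():
    from workcell import get_state
    s=get_state();q=s["orientation"];return s["tcp_pos"],R.from_quat(np.r_[q[1:],q[0]]),s
def rel(pos_grasp,Ro,base=None):
    p0,R0=(base or cur()[:2]); tcp=np.asarray(pos_grasp).ravel()+Ro.apply([G,0,0])
    return np.r_[R0.inv().apply(tcp-p0)*1e3,np.degrees((R0.inv()*Ro).as_rotvec())]
def show(rows):
    print("[" + ",\n".join("["+",".join(f"{v:.1f}" for v in r)+"]" for r in rows)+"]")
def line(pg,Ro,n):
    e=rel(pg,Ro); return [e*(i+1)/n for i in range(n)]
E
python3 - <<'E'
from h import *
lug=wc(CP,[-.114,.045,.061])[0]
o=ori(60);d=o.apply([1,0,0])
pre=lug-.13*d; print(pre,rel(pre,o))
show(line(pre+[0,0,.05],o,10))
E
```

```text
[0.40886961 0.12830587 0.1735833 ] [  73.72115028 -327.85273847  359.89724891   -2.23260945  -30.00216726
    0.64779503]
[[2.4,-32.8,36.0,-0.2,-3.0,0.1],
[4.7,-65.6,72.0,-0.4,-6.0,0.1],
[7.1,-98.4,108.0,-0.7,-9.0,0.2],
[9.5,-131.2,144.0,-0.9,-12.0,0.3],
[11.9,-163.9,179.9,-1.1,-15.0,0.3],
[14.2,-196.7,215.9,-1.3,-18.0,0.4],
[16.6,-229.5,251.9,-1.6,-21.0,0.5],
[19.0,-262.3,287.9,-1.8,-24.0,0.5],
[21.3,-295.1,323.9,-2.0,-27.0,0.6],
[23.7,-327.9,359.9,-2.2,-30.0,0.6]]
```

>>> {"fn": "send_rows", "kwargs": {"plan": [[2,-33,36,0,-3,0],[5,-66,72,0,-6,0],[7,-98,108,-1,-9,0],[10,-131,144,-1,-12,0],[12,-164,180,-1,-15,0],[14,-197,216,-1,-18,0],[17,-230,252,-2,-21,0.5],[19,-262,288,-2,-24,0.5],[21,-295,324,-2,-27,0.5],[24,-328,360,-2,-30,0.6]]}}

```text
clock: 1.5
tcp_pos: [0.4186, 0.1247, 0.2076]
orientation: [0.859, 0.068, 0.494, -0.117]
wrist_force: [0.5, 0.3, 0.0]
finger_gap: 0.0859
```

```bash
python3 - <<'E'
from h import *
from workcell import viewer
p,o,s=cur();print(p,s["joint_pos"].round(3),s["clock"],s["wrist_force"].round(1))
lug=wc(CP,[-.114,.045,.061])[0]
print(rel(lug,ori(60)))
c=viewer.read_camera("wrist");cv2.imwrite("pics/c_wrist.png",c["frame"]);print(proj(c,lug),proj(c,wc(CP,[[.062,.15,.115],[-.062,.15,.03],[-.062,-.15,.03]])))
np.savez("c_w.npz",**{k:c[k] for k in("mtx","rvec","tvec")})
E
```

```text
[0.41859264 0.12468711 0.20761319] [ 0.29  -0.278 -0.755  0.637 -0.27   0.499] 1.5 [0.5 0.3 0. ]
[ 1.72934146e+02  9.20243742e-01 -2.64215687e+01 -2.13945589e-01
  1.50048474e-01  3.65671548e-02]
[[257.60770165 151.40553565]] [[337.67373557 282.7681609 ]
 [343.76661748 169.29312017]
 [ 97.86908396 170.14774913]]
```

View pics/c_wrist.png

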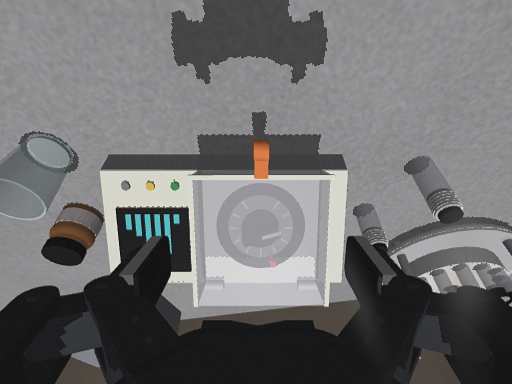

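Lug appears at (261,151) in the wrist view, predicted (258,151); that's ~3 mm to console +y, so I split the difference. Approaching it.

>>> {"fn": "send_rows", "kwargs": {"plan": [[22,1,-4,0,0,0],[45,1,-8,0,0,0],[70,2,-13,0,0,0],[95,2.5,-18,0,0,0],[120,2.5,-22,0,0,0],[145,2.5,-26,0,0,0],[165,2.5,-26.5,0,0,0],[173,2.5,-26.5,0,0,0],[173,2.5,-26.5,0,0,0],[173,2.5,-26.5,0,0,0]], "claw": 50}}

```text
clock: 2.8
tcp_pos: [0.4802, 0.1116, 0.0449]
orientation: [0.858, 0.069, 0.495, -0.117]
wrist_force: [-0.1, 0.3, 0.6]
finger_gap: 0.0499
```

```bash
python3 - <<'E'
from h import *
from workcell import viewer
p,o,s=cur();print(p,s["joint_pos"].round(3),s["clock"],s["wrist_force"].round(1))
lug=wc(CP,[-.114,.045,.061])[0]
print(rel(lug,ori(60)).round(1))
c=viewer.read_camera("wrist");cv2.imwrite("pics/d_wrist.png",c["frame"]);print(proj(c,lug))
S=viewer.read_camera("side")["frame"][100:240,150:300];cv2.imwrite("pics/d_side.png",cv2.resize(S,None,fx=4,fy=4,interpolation=cv2.INTER_CUBIC))
E
```

```text
[0.48020462 0.11157099 0.04488977] [ 0.206  0.067 -0.957  0.072 -0.231  0.422] 2.8 [-0.1  0.3  0.6]
[ 0.6 -2.8  0.9 -0.2  0.   0. ]
[[250.18731066 258.27396031]]
```

View pics/d_wrist.png

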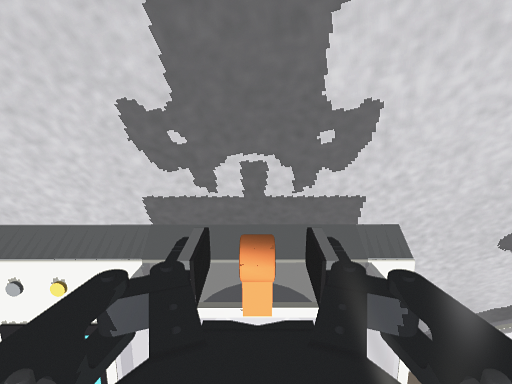

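View pics/d_side.png

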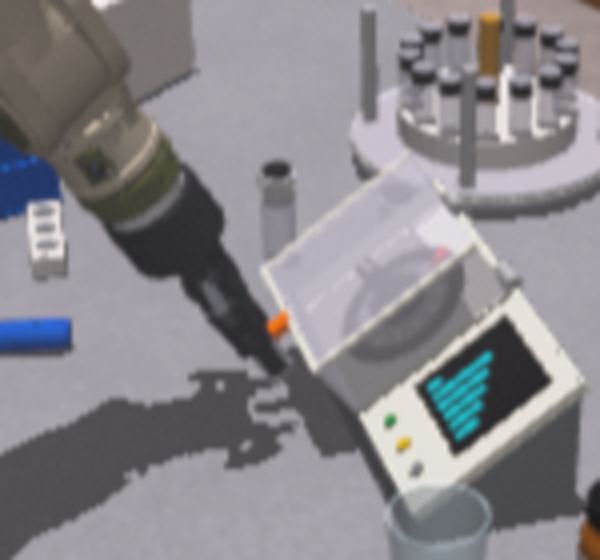

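Lug is centred between the pads (257 px vs pad midpoint 257.5), so the wrist view was right: console is shifted +2.8 mm in y. Plan the arc.

```bash
sed -i 's/^CP=.*/CP=[.5702,.0401,-.2687]/' h.py; cat >> h.py <<'E'
def lugp(g): e=g-.297; return wc(CP,[.062-.184*np.cos(e),.045,.115+.184*np.sin(e)])[0]
def arc(g0,gs,phi0,phis):
    "rows in tool frame at phi0, start lug angle g0"
    b=(lugp(g0)+ori(phi0).apply([G,0,0]),ori(phi0))
    return [rel(lugp(g),ori(f),b) for g,f in zip(gs,phis)]
E
python3 - <<'E'
from h import *
show(arc(0,[.05,.1,.16,.23,.3],60,[60]*5))
E
```

```text
[[-8.9,0.0,2.3,0.0,0.0,0.0],
[-17.7,-0.0,5.0,0.0,0.0,0.0],
[-28.0,-0.0,8.9,0.0,0.0,0.0],
[-39.8,-0.0,14.1,0.0,0.0,0.0],
[-51.1,0.0,20.2,0.0,0.0,0.0]]
```

>>> {"fn": "send_rows", "kwargs": {"plan": [[0,0,0,0,0,0],[0,0,0,0,0,0],[0,0,0,0,0,0],[0,0,0,0,0,0],[0,0,0,0,0,0],[-9,0,2.3,0,0,0],[-18,0,5,0,0,0],[-28,0,9,0,0,0],[-40,0,14,0,0,0],[-51,0,20,0,0,0]], "claw": 0, "newtons": 40}}

```text
clock: 4.15
tcp_pos: [0.4721, 0.1136, 0.0995]
orientation: [0.858, 0.069, 0.495, -0.117]
wrist_force: [5.2, -1.9, -3.2]
finger_gap: 0.0153
```

```bash
python3 - <<'E'
from h import *
p,o,s=cur();print(p,s["clock"],s["wrist_force"].round(1),s["ft_torque"].round(2))
print(rel(lugp(.3),ori(60)).round(1))
show(arc(.3,np.linspace(.3,1.2,11)[1:],60,[60]*10))
show(arc(1.2,np.linspace(1.2,2.06,11)[1:],60,[60]*10))
E
```

```text
[0.4721103  0.11356959 0.09947588] 4.15 [ 5.2 -1.9 -3.2] [0.08 0.25 0.06]
[ 0.8  0.2  1.2 -0.2  0.   0. ]
[[-13.9,-0.0,9.0,0.0,0.0,0.0],
[-27.0,-0.0,19.1,0.0,0.0,0.0],
[-39.1,-0.0,30.4,0.0,0.0,0.0],
[-50.1,-0.0,42.8,0.0,0.0,0.0],
[-60.0,-0.0,56.1,0.0,0.0,0.0],
[-68.6,-0.0,70.2,0.0,0.0,0.0],
[-76.0,0.0,85.0,0.0,0.0,0.0],
[-81.9,-0.0,100.5,0.0,0.0,0.0],
[-86.5,0.0,116.4,0.0,0.0,0.0],
[-89.6,-0.0,132.6,0.0,0.0,0.0]]
[[-1.6,-0.0,15.7,0.0,0.0,0.0],
[-1.8,0.0,31.6,0.0,0.0,0.0],
[-0.7,0.0,47.3,0.0,0.0,0.0],
[1.8,-0.0,63.0,0.0,0.0,0.0],
[5.6,-0.0,78.3,0.0,0.0,0.0],
[10.7,0.0,93.3,0.0,0.0,0.0],
[17.0,0.0,107.8,0.0,0.0,0.0],
[24.6,0.0,121.6,0.0,0.0,0.0],
[33.4,0.0,134.8,0.0,0.0,0.0],
[43.3,0.0,147.2,0.0,0.0,0.0]]
```

Gripped (gap 15 mm) and lifting with low force.

>>> {"fn": "send_rows", "kwargs": {"plan": [[-14,0,9,0,0,0],[-27,0,19,0,0,0],[-39,0,30.5,0,0,0],[-50,0,43,0,0,0],[-60,0,56,0,0,0],[-68.5,0,70,0,0,0],[-76,0,85,0,0,0],[-82,0,100.5,0,0,0],[-86.5,0,116.5,0,0,0],[-89.5,0,132.5,0,0,0]]}}

```text
clock: 5.4
tcp_pos: [0.5385, 0.095, 0.2424]
orientation: [0.858, 0.068, 0.496, -0.117]
wrist_force: [-0.4, 3.5, -2.9]
finger_gap: 0.0158
```

```bash
python3 - <<'E'
from h import *
p,o,s=cur();print(p,s["clock"],s["wrist_force"].round(1),s["ft_torque"].round(2))
print(rel(lugp(1.2),ori(60)).round(1),s["joint_pos"].round(2))
E
```

```text
[0.53851523 0.09501518 0.242398  ] 5.4 [-0.4  3.5 -2.9] [0.7  1.12 0.25]
[ 0.5  0.5  2.6 -0.2 -0.1  0. ] [ 0.14 -0.1  -0.53  0.65 -0.2   0.36]
```

>>> {"fn": "send_rows", "kwargs": {"plan": [[-1.6,0,16,0,0,0],[-1.8,0,31.5,0,0,0],[-0.7,0,47.5,0,0,0],[2,0,63,0,0,0],[5.5,0,78.5,0,0,0],[10.5,0,93.5,0,0,0],[17,0,108,0,0,0],[24.5,0,122,0,0,0],[33.5,0,135,0,0,0],[43.5,0,147,0,0,0]]}}

```text
clock: 6.65
tcp_pos: [0.685, 0.0542, 0.279]
orientation: [0.859, 0.069, 0.494, -0.117]
wrist_force: [0.1, 3.7, 6.0]
finger_gap: 0.0149
```

```bash
python3 - <<'E'
from h import *
from workcell import viewer
p,o,s=cur();print(p,s["clock"],s["wrist_force"].round(1),s["ft_torque"].round(2))
print(rel(lugp(2.06),ori(60)).round(1),s["joint_pos"].round(2))
S=viewer.read_camera("side")["frame"][60:240,150:330];cv2.imwrite("pics/e_side.png",cv2.resize(S,None,fx=3.3,fy=3.3,interpolation=cv2.INTER_CUBIC))
c=viewer.read_camera("wrist");cv2.imwrite("pics/e_wrist.png",c["frame"])
E
```

```text
[0.68502964 0.05417141 0.27896952] 6.65 [0.1 3.7 6. ] [0.68 0.48 0.38]
[-0.6  0.9 -0.2 -0.3  0.1  0. ] [ 0.03  0.13 -0.21  0.72 -0.15  0.26]
```

View pics/e_side.png

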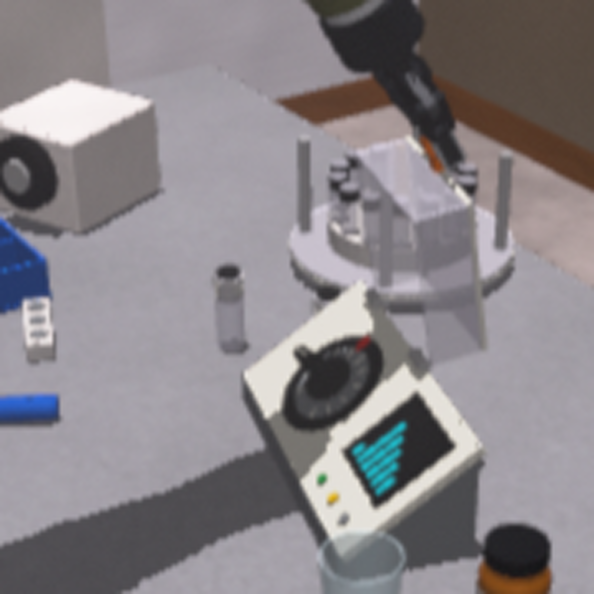

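View pics/e_wrist.png

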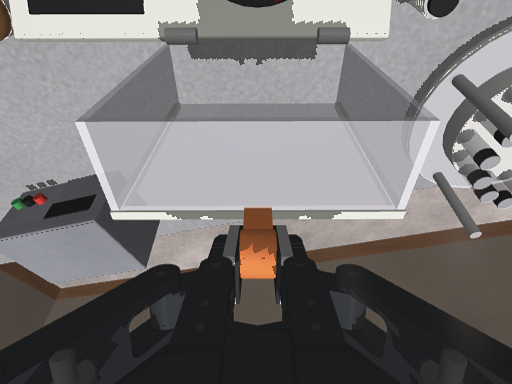

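Guard is back with the lug held at the top. Release and retreat.

>>> {"fn": "send_rows", "kwargs": {"plan": [[0,0,0,0,0,0],[0,0,0,0,0,0],[0,0,0,0,0,0],[-10,0,0,0,0,0],[-30,0,0,0,0,0],[-60,0,0,0,0,0],[-90,0,-20,0,0,0],[-115,0,-50,0,0,0],[-125,0,-90,0,0,0],[-125,0,-130,0,0,0]], "claw": 60}}

```text
clock: 8.0
tcp_pos: [0.5135, 0.1018, 0.3231]
orientation: [0.859, 0.069, 0.494, -0.117]
wrist_force: [0.1, 0.2, -0.0]
finger_gap: 0.0604
```

```bash
python3 - <<'E'
from h import *
from workcell import viewer
p,o,s=cur();print(p,s["clock"],s["wrist_force"].round(1),s["joint_pos"].round(2))
S=viewer.read_camera("side")["frame"][60:240,150:330];cv2.imwrite("pics/f_side.png",cv2.resize(S,None,fx=3.3,fy=3.3,interpolation=cv2.INTER_CUBIC))
c=viewer.read_camera("wrist");cv2.imwrite("pics/f_wrist.png",c["frame"]);np.savez("f_w.npz",**c)
t=viewer.read_camera("top");np.savez("f_t.npz",**t);cv2.imwrite("pics/f_top.png",cv2.resize(t["frame"][125:230,190:330],None,fx=5.5,fy=5.5,interpolation=cv2.INTER_CUBIC))
E
```

```text
[0.51347155 0.10182294 0.32307611] 8.0 [ 0.1  0.2 -0. ] [ 0.16 -0.18 -0.4   0.86 -0.21  0.38]
```

View pics/f_side.png

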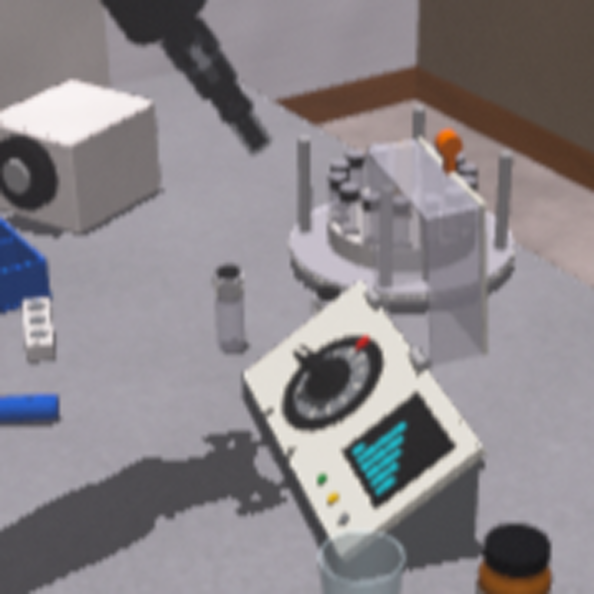

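View pics/f_wrist.png

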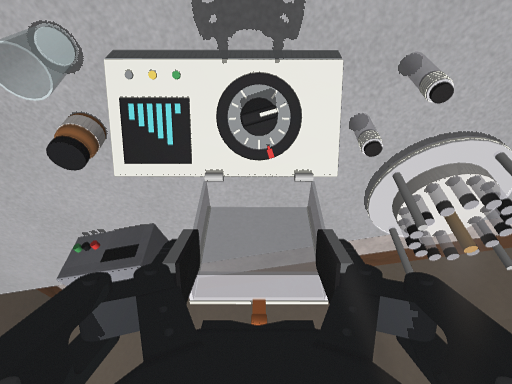

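View pics/f_top.png

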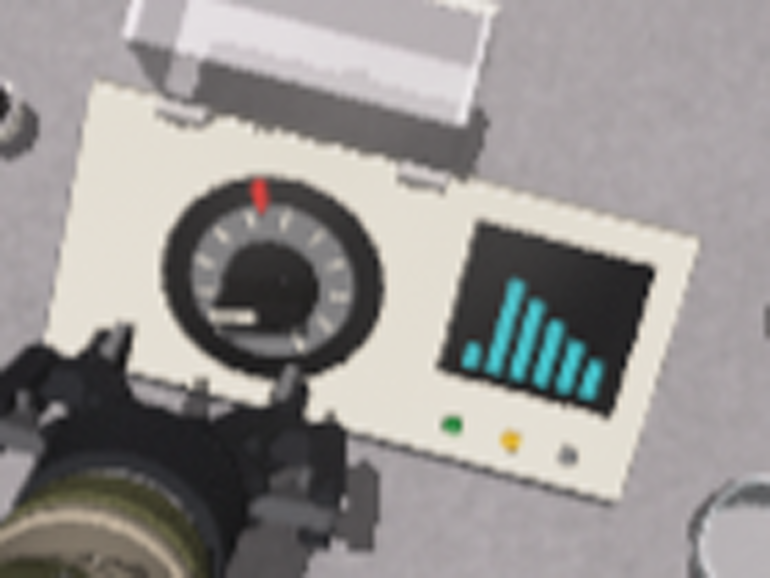

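Guard stays fully back. Wrist view shows dial centre ~(259,115), pointer line (262-278,112), tab (270,153). Zooming in and rectifying the panel.

```bash
cat >> h.py <<'E'
def panel(P): # (u along up-slope from panel centre, y, h above) mm -> console m
    P=np.asarray(P,float).reshape(-1,3);c,s=np.cos(.6),np.sin(.6)
    return np.c_[P[:,0]*c-P[:,2]*s,P[:,1],P[:,0]*s+P[:,2]*c+72.5]/1e3
def rect(c,h,cu,cy,half=60,px=600,p=CP):
    "rectified view at height h above panel: image up=upslope, left=+y"
    k=px/2/half
    w=wc(p,panel([[cu+half,cy+half,h],[cu+half,cy-half,h],[cu-half,cy-half,h],[cu-half,cy+half,h]]))
    H=cv2.getPerspectiveTransform(proj(c,w).astype(np.float32),np.float32([[0,0],[px,0],[px,px],[0,px]]))
    return cv2.warpPerspective(c["frame"],H,(px,px),flags=cv2.INTER_CUBIC)
E
python3 - <<'E'
from h import *
for n in "wt":
    c=np.load(f"f_{n}.npz")
    r=[rect(c,h,0,45,60,390) for h in (3,40)]
    for i in r: cv2.line(i,(195,185),(195,205),(0,255,0));cv2.line(i,(185,195),(205,195),(0,255,0))
    cv2.imwrite(f"pics/g_{n}.png",np.hstack(r))
E
```

```text
(no output)
```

View pics/g_w.png

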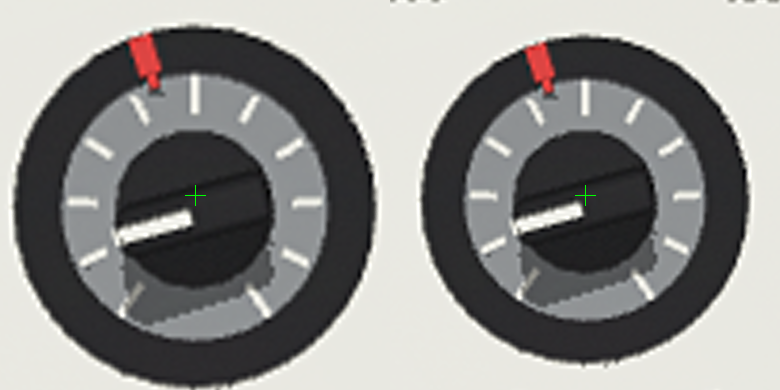

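View pics/g_t.png

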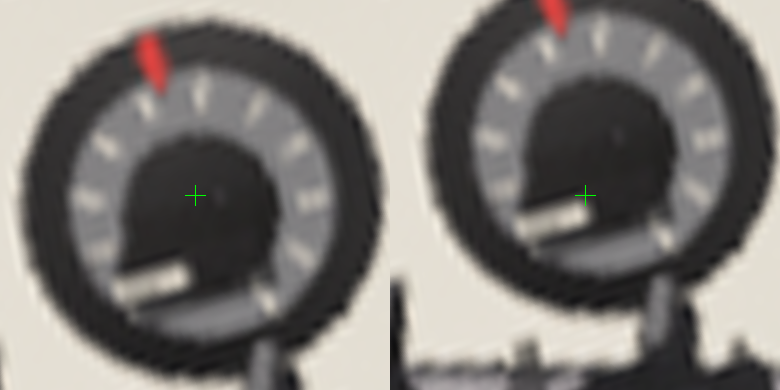

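Ring centre is at panel u≈-2.7 mm, y≈45; the pointer sits 15° below 9 o'clock (dial ≈ 0.71) and the tab 19° left of 12 (≈ 2.21), so I need about +86° clockwise. I'll grip at roll -105°.

```bash
cat >> h.py <<'E'
PHI=90-np.degrees(.6)
def dial(h,u=-2.7,y=45): return wc(CP,panel([[u,y,h]]))[0]
E
python3 - <<'E'
from h import *
show(line(dial(100),ori(PHI,-105),10)[-1:]); 
E
```

```text
[[170.4,0.8,-70.3,-105.1,-3.1,-4.0]]
```

>>> {"fn": "send_rows", "kwargs": {"plan": [[17,0,-7,-10.5,-0.3,-0.4],[34,0,-14,-21,-0.6,-0.8],[51,0,-21,-31.5,-0.9,-1.2],[68,0,-28,-42,-1.2,-1.6],[85,0.5,-35,-52.5,-1.5,-2],[102,0.5,-42,-63,-1.8,-2.4],[119,0.5,-49,-73.5,-2.2,-2.8],[136,0.5,-56,-84,-2.5,-3.2],[153,0.5,-63,-94.5,-2.8,-3.6],[170.5,1,-70.5,-105,-3.1,-4]], "claw": 42}}

```text
clock: 9.4
tcp_pos: [0.5401, 0.096, 0.1394]
orientation: [-0.583, 0.659, -0.375, -0.294]
wrist_force: [-1.0, 0.6, 0.4]
finger_gap: 0.042
```

```bash
python3 - <<'E'
from h import *
from workcell import viewer
p,o,s=cur();print(p,s["clock"],s["wrist_force"].round(1),s["joint_pos"].round(2))
print(rel(dial(100),ori(PHI,-105)).round(1))
c=viewer.read_camera("wrist");cv2.imwrite("pics/h_wrist.png",c["frame"]);np.savez("h_w.npz",**c)
print(proj(c,[dial(42),dial(30),dial(0)]))
show([rel(dial(h),ori(PHI,-105)) for h in(45,32)])
E
```

```text
[0.54005807 0.09596383 0.13938921] 9.4 [-1.   0.6  0.4] [ 0.16 -0.03 -0.8   0.24 -0.24 -1.48]
[-1.3  4.3  0.3  0.1 -0.1  0.2]
[[264.80768069 215.45008886]
 [264.45056807 209.50026233]
 [263.71289163 197.20989084]]
[[52.0,0.9,0.3,0.5,-0.1,-0.1],
[65.0,0.9,0.3,0.5,-0.1,-0.1]]
```

View pics/h_wrist.png

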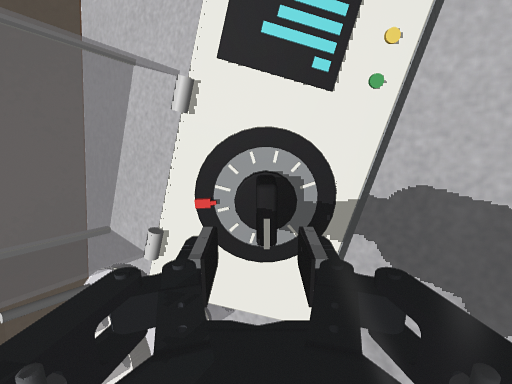

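```bash
python3 - <<'E'
from h import *
from workcell import viewer
c=viewer.read_camera("wrist");np.savez("h_w.npz",**c);f=c["frame"]
print(proj(c,[dial(42),dial(30),dial(0)]))
cv2.imwrite("pics/i_wrist.png",cv2.resize(f[110:290,170:350],None,fx=3.3,fy=3.3,interpolation=cv2.INTER_CUBIC))
p,o,s=cur();print(rel(dial(32),ori(PHI,-105)).round(1),s["clock"])
r=rect(c,42,-2.7,45,50,500);cv2.imwrite("pics/i_r.png",r)
E
```

```text
[[259.48751112 216.29259178]
 [259.35435738 210.25190452]
 [259.07969853 197.79165903]]
[65.8  0.8  0.5 -0.2 -0.1 -0.2] 9.5
```

View pics/i_wrist.png

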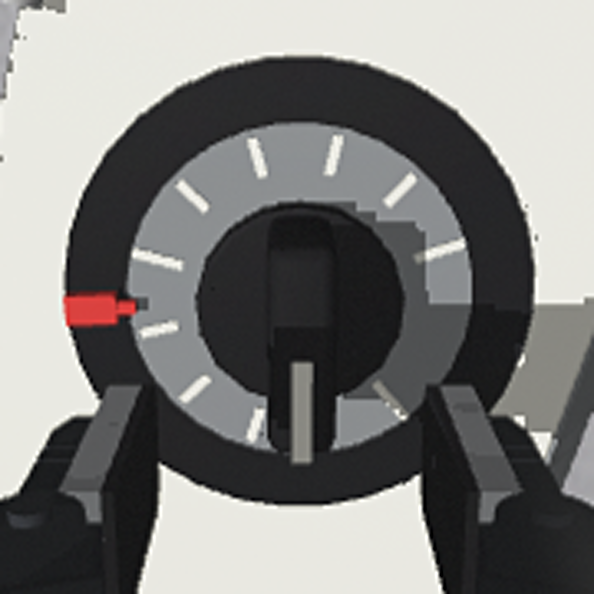

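View pics/i_r.png

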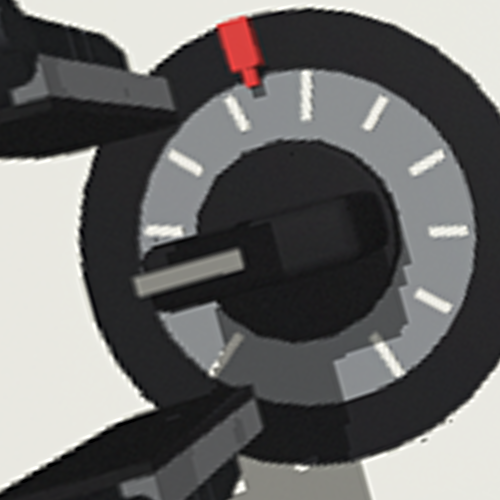

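Bar is parallel to the pads, centre 2.4 mm to tool +y. Descend and then close gently.

>>> {"fn": "send_rows", "kwargs": {"plan": [[10,1.5,0,0,0,0],[22,2.4,0,0,0,0],[34,2.4,-0.3,0,0,0],[44,2.4,-0.5,0,0,0],[53,2.4,-0.5,0,0,0],[59,2.4,-0.5,0,0,0],[63,2.4,-0.5,0,0,0],[64,2.4,-0.5,0,0,0],[64,2.4,-0.5,0,0,0],[64,2.4,-0.5,0,0,0]]}}

```text
clock: 10.75
tcp_pos: [0.5708, 0.086, 0.0846]
orientation: [-0.584, 0.657, -0.376, -0.294]
wrist_force: [0.2, 0.1, -0.1]
finger_gap: 0.0425
```

```bash
python3 - <<'E'
from h import *
from workcell import viewer
c=viewer.read_camera("wrist");f=c["frame"];cv2.imwrite("pics/j_wrist.png",f)
p,o,s=cur();print(s["wrist_force"],rel(dial(32),ori(PHI,-105)).round(1),s["clock"])
E
```

```text
[ 0.27139932  0.56701726 -0.16493017] [ 3.2 -0.1  0.6 -0.2 -0.   0. ] 10.8
```

View pics/j_wrist.png

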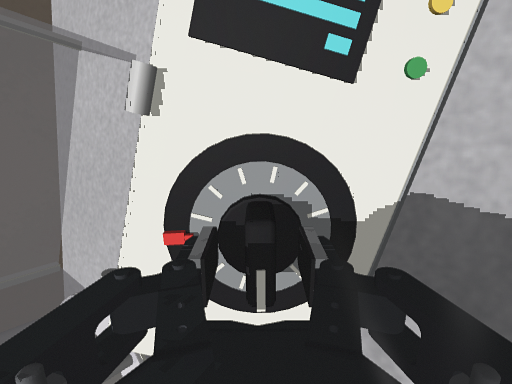

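>>> {"fn": "send_rows", "kwargs": {"plan": [[1,0.5,0,0,0,0],[2,0.7,0,0,0,0],[2,0.7,0,0,0,0],[2,0.7,0,0,0,0],[2,0.7,0,0,0,0],[2,0.7,0,0,0,0],[2,0.7,0,0,0,0],[2,0.7,0,0,0,0],[2,0.7,0,0,0,0],[2,0.7,0,0,0,0]], "claw": 0, "newtons": 30}}

```text
clock: 12.05
tcp_pos: [0.5708, 0.0857, 0.0826]
orientation: [-0.584, 0.657, -0.376, -0.294]
wrist_force: [-7.9, 0.0, 8.0]
finger_gap: 0.0137
```

```bash
python3 - <<'E'
from h import *
from workcell import viewer
c=viewer.read_camera("wrist");f=c["frame"];cv2.imwrite("pics/k_wrist.png",f)
p,o,s=cur();print(o.inv().apply(s["wrist_force"]),rel(dial(32),ori(PHI,-105)).round(1),s["clock"],s["finger_gap"])
E
```

```text
[-10.9323417    2.10487268  -1.16318904] [ 1.5 -1.3  0.6 -0.1 -0.1 -0. ] 12.1 0.013376974421784784
```

View pics/k_wrist.png

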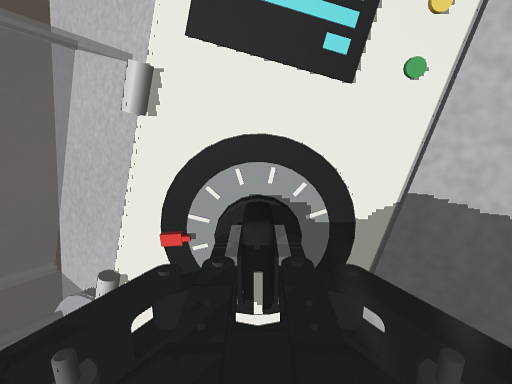

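>>> {"fn": "send_rows", "kwargs": {"plan": [[-1,0,-0.3,0,0,0],[-1.5,0,-0.7,5,0,0],[-1.5,0,-0.7,11,0,0],[-1.5,0,-0.7,17,0,0],[-1.5,0,-0.7,23,0,0],[-1.5,0,-0.7,29,0,0],[-1.5,0,-0.7,35,0,0],[-1.5,0,-0.7,40,0,0],[-1.5,0,-0.7,43,0,0],[-1.5,0,-0.7,43,0,0]]}}

```text
clock: 13.35
tcp_pos: [0.5705, 0.0856, 0.0826]
orientation: [0.784, -0.396, 0.458, 0.136]
wrist_force: [6.5, 2.3, -10.9]
finger_gap: 0.0135
```

```bash
python3 - <<'E'
from h import *
from workcell import viewer
c=viewer.read_camera("wrist");f=c["frame"];cv2.imwrite("pics/l_wrist.png",f)
p,o,s=cur();print(o.inv().apply(s["wrist_force"]),o.inv().apply(s["ft_torque"]),rel(dial(32),ori(PHI,-62)).round(1),s["clock"],s["finger_gap"])
E
```

```text
[11.91155429  1.62918889  3.60817   ] [ 0.0165574  -0.41765267  0.67206669] [ 1.7 -0.8  1.6 -0.2 -0.  -0.1] 13.4 0.013263319763326752
```

View pics/l_wrist.png

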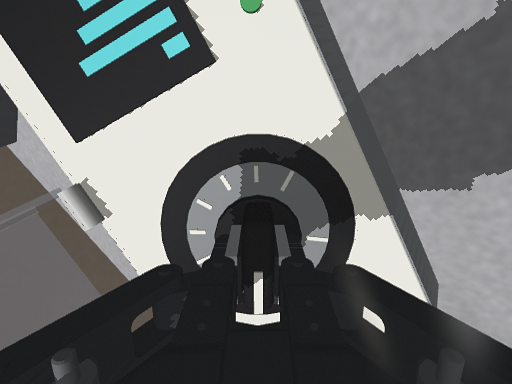

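>>> {"fn": "send_rows", "kwargs": {"plan": [[1,0,0,5,0,0],[1,0,0,10,0,0],[1,0,0,15,0,0],[1,0,0,20,0,0],[1,0,0,25,0,0],[1,0,0,30,0,0],[1,0,0,35,0,0],[1,0,0,39,0,0],[1,0,0,42,0,0],[1,0,0,42,0,0]]}}

```text
clock: 14.65
tcp_pos: [0.5704, 0.0859, 0.0824]
orientation: [0.874, -0.09, 0.476, -0.036]
wrist_force: [-2.5, 4.8, 1.7]
finger_gap: 0.0134
```

```bash
python3 - <<'E'
from h import *
from workcell import viewer
c=viewer.read_camera("wrist");f=c["frame"];cv2.imwrite("pics/m_wrist.png",f)
S=viewer.read_camera("side")["frame"][130:240,195:315];cv2.imwrite("pics/m_side.png",cv2.resize(S,None,fx=5,fy=5,interpolation=cv2.INTER_CUBIC))
p,o,s=cur();print(o.inv().apply(s["wrist_force"]),rel(dial(32),ori(PHI,-20)).round(1),s["clock"],s["finger_gap"])
E
```

```text
[-4.98509043  4.10915483 -0.16886044] [ 1.6  0.2  1.8 -0.1 -0.  -0.1] 14.75 0.013580354535656947
```

View pics/m_wrist.png

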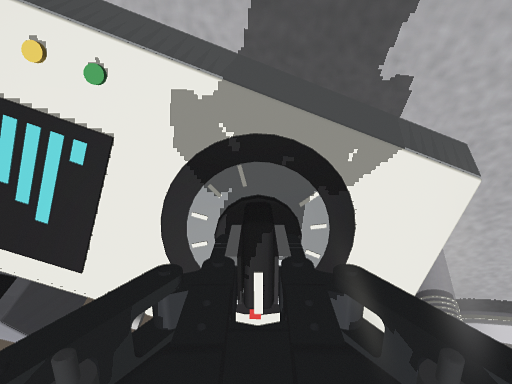

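View pics/m_side.png

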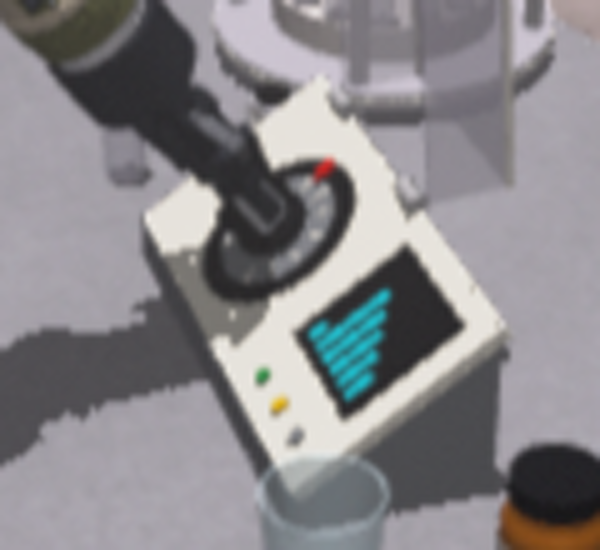

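>>> {"fn": "send_rows", "kwargs": {"plan": [[0,0,0,0,0,0],[0,0,0,0,0,0],[0,0,0,0,0,0],[-8,0,0,0,0,0],[-25,0,0,0,0,0],[-45,0,0,0,0,0],[-65,0,0,0,0,0],[-85,0,0,0,0,0],[-100,0,0,0,0,0],[-100,0,0,0,0,0]], "claw": 42}}

```text
clock: 16.0
tcp_pos: [0.5169, 0.1004, 0.167]
orientation: [0.875, -0.089, 0.475, -0.037]
wrist_force: [-0.3, 0.6, 0.1]
finger_gap: 0.0421
```

```bash
python3 - <<'E'
from h import *
from workcell import viewer
import time
c=viewer.read_camera("wrist");c=viewer.read_camera("wrist");f=c["frame"];np.savez("n_w.npz",**c)
p,o,s=cur();print(s["wrist_force"],s["clock"])
a=cv2.resize(f[120:290,165:345],None,fx=3.3,fy=3.3,interpolation=cv2.INTER_CUBIC);cv2.imwrite("pics/n_wrist.png",a)
cv2.imwrite("pics/n_r.png",np.hstack([rect(c,h,-3.2,44,50,390) for h in (6,42)]))
t=viewer.read_camera("top");cv2.imwrite("pics/n_t.png",np.hstack([rect(t,h,-3.2,44,50,390) for h in (6,42)]))
E
```

```text
[-0.52587441 -0.35092008  0.04414404] 16.1
```

View pics/n_wrist.png

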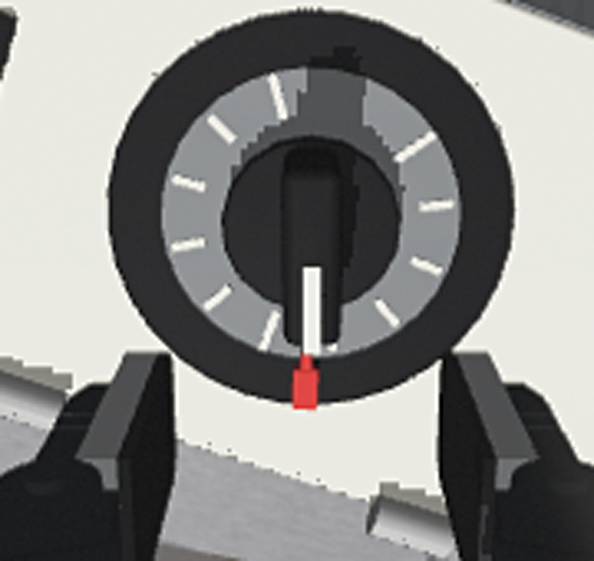

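View pics/n_r.png

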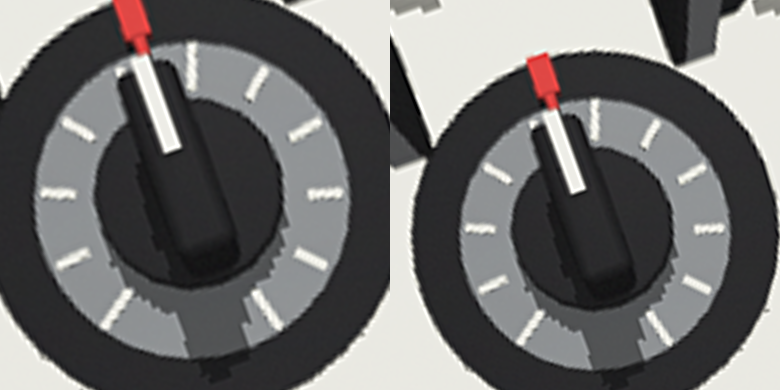

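View pics/n_t.png

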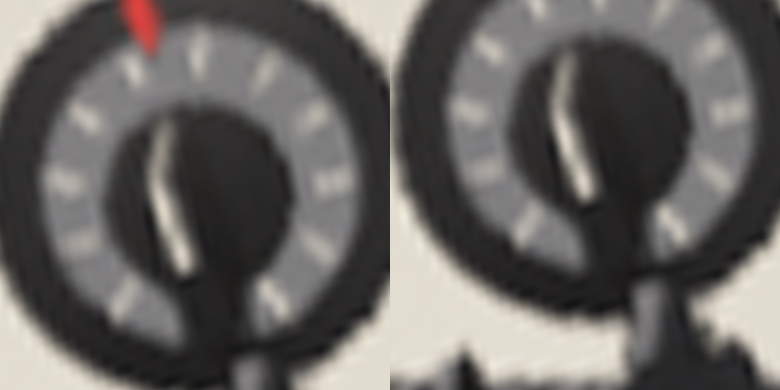

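Pointer at 18.0-18.4° left of 12, tab at 18.2-19.2°: aligned within ~1.5° and held. Now back to the lug.

```bash
python3 - <<'E'
from h import *
o=ori(60);d=o.apply([1,0,0]);L=lugp(2.1);print(L)
show([rel(L-.1*d,o)]); 
b=(L-.1*d+G*d,o); show([rel(L,o,b)])
p,_,s=cur();print(rel(L-.1*d,o)[:3], p)
E
```

```text
[0.68274494 0.05578457 0.29406174]
[[-90.5,-73.6,208.5,19.8,4.3,0.8]]
[[100.0,0.0,0.0,0.0,0.0,0.0]]
[-90.46097423 -73.59797744 208.45811687] [0.51647162 0.099942   0.16499145]
```

>>> {"fn": "send_rows", "kwargs": {"plan": [[-25,-4,5,2,0.4,0],[-50,-10,20,4,1,0],[-70,-18,45,7,1.5,0.2],[-80,-27,72,10,2,0.4],[-88,-36,100,12,2.6,0.5],[-90,-46,130,14,3,0.6],[-90,-56,160,16,3.5,0.6],[-90,-66,188,18,4,0.7],[-90.5,-73.5,208.5,20,4.3,0.8],[-90.5,-73.5,208.5,20,4.3,0.8]], "claw": 50}}

```text
clock: 17.4
tcp_pos: [0.6451, 0.066, 0.3644]
orientation: [0.858, 0.068, 0.495, -0.117]
wrist_force: [0.1, -0.2, -0.5]
finger_gap: 0.0501
```

```bash
python3 - <<'E'
from h import *
from workcell import viewer
c=viewer.read_camera("wrist");c=viewer.read_camera("wrist");cv2.imwrite("pics/o_wrist.png",c["frame"])
L=lugp(2.1);p,o,s=cur();print(s["wrist_force"],s["clock"],rel(L,ori(60)),proj(c,L))
E
```

```text
[0.11059871 0.17337265 0.16573721] 17.5 [ 9.90023454e+01  1.81724713e-01  1.39405502e+00 -1.39273105e-01
 -1.12892554e-01  4.77900617e-02] [[256.84831787 197.46806704]]
```

View pics/o_wrist.png

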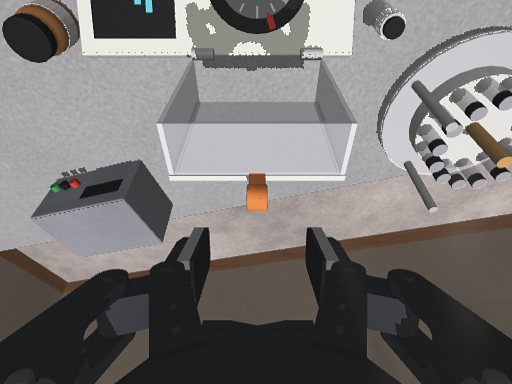

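Lug at (258,198), prediction (257,197.5) — aligned. Advance.

>>> {"fn": "send_rows", "kwargs": {"plan": [[20,0,0.5,0,0,0],[40,0,1,0,0,0],[60,0.5,1,0,0,0],[78,0.5,1,0,0,0],[90,0.5,1,0,0,0],[97,0.5,1,0,0,0],[99,0.5,1,0,0,0],[99,0.5,1,0,0,0],[99,0.5,1,0,0,0],[99,0.5,1,0,0,0]]}}

```text
clock: 18.75
tcp_pos: [0.6925, 0.0539, 0.2803]
orientation: [0.858, 0.068, 0.495, -0.117]
wrist_force: [0.6, 0.2, -0.3]
finger_gap: 0.0496
```

>>> {"fn": "send_rows", "kwargs": {"plan": [[0,0,0,0,0,0],[0,0,0,0,0,0],[0,0,0,0,0,0],[0,0,0,0,0,0],[0,0,0,0,0,0],[0,0,0,0,0,0],[0,0,0,0,0,0],[0,0,0,0,0,0],[0,0,0,0,0,0],[0,0,0,0,0,0]], "claw": 0, "newtons": 40}}

```text
clock: 20.0
tcp_pos: [0.6919, 0.0524, 0.2799]
orientation: [0.858, 0.068, 0.495, -0.118]
wrist_force: [-4.0, -4.1, 2.1]
finger_gap: 0.0152
```

```bash
python3 - <<'E'
from h import *
from workcell import viewer
c=viewer.read_camera("wrist");cv2.imwrite("pics/p_wrist.png",c["frame"])
L=lugp(2.1);p,o,s=cur();print(s["wrist_force"],s["clock"],rel(L,ori(60)),s["finger_gap"])
for a,b in((2.1,1.4),(1.4,.7),(.7,.0)): show(arc(a,np.linspace(a,b,11)[1:],60,[60]*10))
E
```

```text
[-2.39258914 -3.3335857   1.32230395] 20.05 [ 1.6036563   0.8325574  -1.35187883 -0.22991962  0.04750729  0.17258583] 0.015145182526111267
[[-8.5,-0.0,-9.7,0.0,0.0,0.0],
[-16.3,-0.0,-19.9,0.0,0.0,0.0],
[-23.4,-0.0,-30.7,0.0,0.0,0.0],
[-29.7,-0.0,-41.9,0.0,0.0,0.0],
[-35.2,-0.0,-53.6,0.0,0.0,0.0],
[-39.8,-0.0,-65.6,0.0,0.0,0.0],
[-43.6,-0.0,-77.9,0.0,0.0,0.0],
[-46.6,-0.0,-90.4,0.0,0.0,0.0],
[-48.6,-0.0,-103.1,0.0,0.0,0.0],
[-49.8,-0.0,-115.9,0.0,0.0,0.0]]
[[-0.3,-0.0,-12.9,0.0,0.0,0.0],
[0.4,0.0,-25.7,0.0,0.0,0.0],
[1.9,0.0,-38.5,0.0,0.0,0.0],
[4.3,0.0,-51.2,0.0,0.0,0.0],
[7.6,-0.0,-63.6,0.0,0.0,0.0],
[11.8,0.0,-75.8,0.0,0.0,0.0],
[16.8,-0.0,-87.7,0.0,0.0,0.0],
[22.6,-0.0,-99.2,0.0,0.0,0.0],
[29.2,0.0,-110.2,0.0,0.0,0.0],
[36.6,0.0,-120.8,0.0,0.0,0.0]]
[[8.1,-0.0,-10.0,0.0,0.0,0.0],
[16.9,-0.0,-19.4,0.0,0.0,0.0],
[26.3,-0.0,-28.2,0.0,0.0,0.0],
[36.3,-0.0,-36.4,0.0,0.0,0.0],
[46.8,-0.0,-43.7,0.0,0.0,0.0],
[57.8,-0.0,-50.4,0.0,0.0,0.0],
[69.3,-0.0,-56.2,0.0,0.0,0.0],
[81.2,-0.0,-61.3,0.0,0.0,0.0],
[93.3,-0.0,-65.5,0.0,0.0,0.0],
[105.8,-0.0,-68.8,0.0,0.0,0.0]]
```

View pics/p_wrist.png

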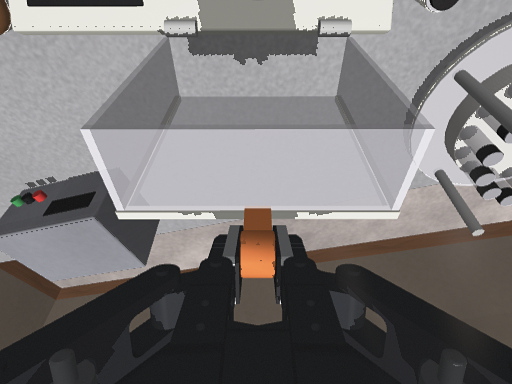

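Gripped (15 mm gap); swing forward.

>>> {"fn": "send_rows", "kwargs": {"plan": [[-8.5,0,-10,0,0,0],[-16,0,-20,0,0,0],[-23,0,-31,0,0,0],[-29.5,0,-42,0,0,0],[-35,0,-54,0,0,0],[-40,0,-66,0,0,0],[-43.5,0,-78,0,0,0],[-46.5,0,-90.5,0,0,0],[-48.5,0,-103,0,0,0],[-50,0,-116,0,0,0]]}}

```text
clock: 21.3
tcp_pos: [0.5716, 0.0859, 0.2659]
orientation: [0.859, 0.068, 0.494, -0.119]
wrist_force: [0.3, -6.4, -0.1]
finger_gap: 0.0149
```

```bash
python3 - <<'E'
from h import *
p,o,s=cur();print(s["wrist_force"],s["clock"],rel(lugp(1.4),ori(60)),s["finger_gap"])
E
```

```text
[ 0.26148204 -6.44395155 -0.08060573] 21.3 [ 2.10099004  0.43763976 -2.14902142 -0.26670605  0.21717618  0.18827734] 0.014851229435503828
```

>>> {"fn": "send_rows", "kwargs": {"plan": [[0,0,-13,0,0,0],[0.5,0,-26,0,0,0],[2,0,-38.5,0,0,0],[4.5,0,-51,0,0,0],[7.5,0,-63.5,0,0,0],[12,0,-76,0,0,0],[17,0,-88,0,0,0],[22.5,0,-99,0,0,0],[29,0,-110,0,0,0],[36.5,0,-121,0,0,0]]}}

```text
clock: 22.55
tcp_pos: [0.4868, 0.1095, 0.1724]
orientation: [0.858, 0.068, 0.495, -0.118]
wrist_force: [-3.4, -5.5, 2.1]
finger_gap: 0.0153
```

```bash
python3 - <<'E'
from h import *
p,o,s=cur();print(s["wrist_force"],s["clock"],rel(lugp(.7),ori(60)),s["finger_gap"])
E
```

```text
[-3.36332655 -5.46365261  2.06162475] 22.55 [ 1.70490815  0.19418413  0.05558212 -0.19819733  0.0461442   0.20218936] 0.015253143897641826
```

>>> {"fn": "send_rows", "kwargs": {"plan": [[8,0,-10,0,0,0],[17,0,-19.5,0,0,0],[26.5,0,-28,0,0,0],[36.5,0,-36.5,0,0,0],[47,0,-44,0,0,0],[58,0,-50.5,0,0,0],[69.5,0,-56,0,0,0],[81,0,-61,0,0,0],[93,0,-65.5,0,0,0],[105,0,-68.5,0,0,0]]}}

```text
clock: 23.8
tcp_pos: [0.4791, 0.1116, 0.0458]
orientation: [0.857, 0.067, 0.497, -0.118]
wrist_force: [-4.0, -4.1, 1.2]
finger_gap: 0.0153
```

```bash
python3 - <<'E'
from h import *
p,o,s=cur();print(s["wrist_force"],s["clock"],rel(lugp(.0),ori(60)),s["finger_gap"])
E
```

```text
[-4.00353659 -4.11809958  1.2454811 ] 23.8 [ 1.80281795  0.22840017  1.47284201 -0.137207   -0.14710871  0.2093292 ] 0.01526898712708845
```

Same pose as at the original grasp. Release, then back out.

>>> {"fn": "send_rows", "kwargs": {"plan": [[1,0,0,0,0,0],[1,0,0,0,0,0],[1,0,0,0,0,0],[1,0,0,0,0,0],[-10,0,0,0,0,0],[-30,0,0,0,0,0],[-55,0,0,0,0,0],[-80,0,0,0,0,0],[-105,0,0,0,0,0],[-130,0,0,0,0,0]], "claw": 50}}

```text
clock: 25.05
tcp_pos: [0.4182, 0.1302, 0.1614]
orientation: [0.858, 0.068, 0.495, -0.117]
wrist_force: [0.8, -0.4, -0.7]
finger_gap: 0.0498
```

>>> {"fn": "send_rows", "kwargs": {"plan": [[-20,0,0,0,0,0],[-40,0,0,0,0,0],[-50,0,0,0,0,0],[-50,0,0,0,0,0],[-50,0,0,0,0,0],[-50,0,0,0,0,0],[-50,0,0,0,0,0],[-50,0,0,0,0,0],[-50,0,0,0,0,0],[-50,0,0,0,0,0]]}}

```text
clock: 26.3
tcp_pos: [0.3949, 0.1368, 0.2033]
orientation: [0.858, 0.068, 0.495, -0.117]
wrist_force: [0.5, -0.2, -0.6]
finger_gap: 0.0499
```

```bash
python3 - <<'E'
from h import *
from workcell import viewer
w=viewer.read_camera("wrist");np.savez("q_w.npz",**w);s=viewer.read_camera("side");t=viewer.read_camera("top")
cv2.imwrite("pics/q_wrist.png",w["frame"]);cv2.imwrite("pics/q_side.png",cv2.resize(s["frame"][130:240,195:315],None,fx=5,fy=5,interpolation=cv2.INTER_CUBIC))
cv2.imwrite("pics/q_top.png",t["frame"])
a=cv2.imread("pics/a_side.png");d=cv2.absdiff(a,s["frame"]).max(2)
d2=cv2.absdiff(cv2.imread("pics/a_top.png"),t["frame"]).max(2);cv2.imwrite("pics/q_diff.png",cv2.resize(np.hstack([d,d2]),(800,300)))
cv2.imwrite("pics/q_r.png",np.hstack([rect(w,h,-3.2,44,50,390) for h in (6,42)]))
L=lugp(0);print(cur()[2]["clock"],cur()[2]["wrist_force"],proj(w,L),proj(s,L),proj(t,L))
E
```

```text
26.45 [ 1.07521146 -0.56360989 -0.21053607] [[255.18452846 173.6299319 ]] [[215.0787504  184.03911456]] [[227.91816365 214.89543808]]
```

View pics/q_wrist.png

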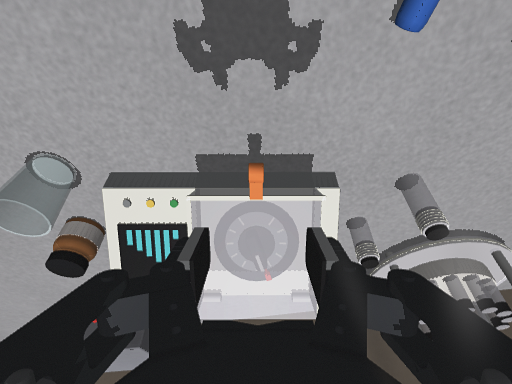

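View pics/q_side.png

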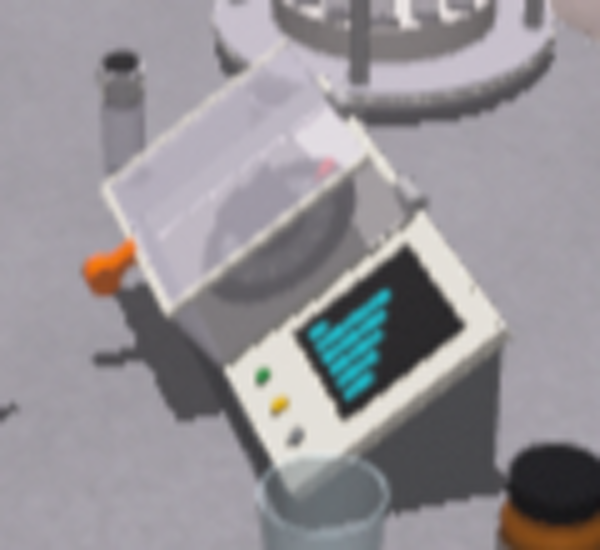

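View pics/q_diff.png

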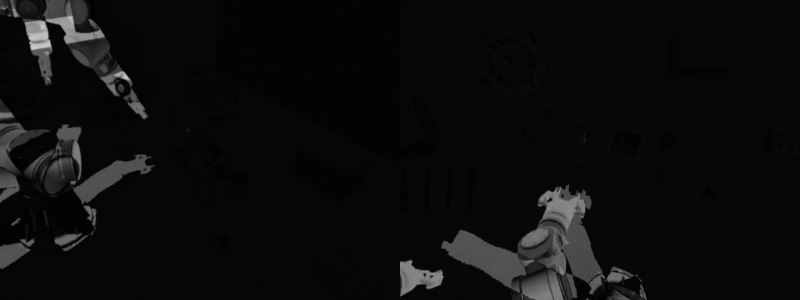

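View pics/q_r.png

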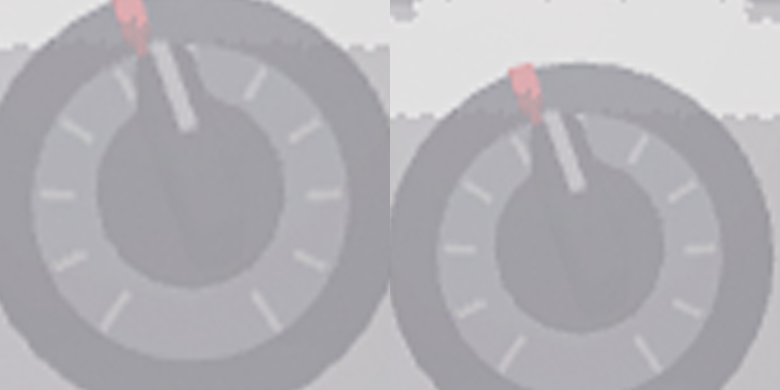

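Guard matches the start image exactly, and the pointer is still at ~17-18° left of 12 against the tab's ~19°. Nothing else on the bench changed in the difference images. Handing in.

```bash
python3 -c "
from workcell import job
print(job.hand_in())"
```

```text
the job is handed in; nothing more can be done
None
```

The dial is set at the red tab and the guard is closed over it again. I handed the job in at about 26.5 s; no verdict is reported.

I gripped the lug, swung the guard back to its stop and let go, and it stayed open. I then gripped the dial's bar, turned it about 85° clockwise, and swung the guard shut by its lug.

**Last checks**
- **Pointer:** it reads about 17–18.4° left of 12 o'clock and the tab about 18–19°. That is within roughly 2° of each other, against the 7° allowed, and was the same seen through the closed guard.
- **Guard:** the side view matches the start picture, so it looks fully seated.
- **Other things on the bench:** the before and after pictures from the side and top cameras differ only by the arm and its shadow. I saw no shift of the tab.
- **Robot:** it stands clear, with about 1 N at the wrist; the highest reading I saw after any move was about 13 N.

**One disagreement:** the wrist camera placed the console about 2–3 mm further to its left (console y) than the top and side cameras did. I centred each grasp on what the wrist camera showed between the fingers, and all of them held.

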